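# Lay out the steel angle brackets on the cabinet top

### The job

Get the bedside cabinet top ready for screwing: stand the three steel angle brackets on the strips of tape stuck to the grey board, the large one on the blue strip first, then the medium one on the green strip, and last the small one on the yellow strip. Each must stand on its foot, wing up, centred on its strip and lined up with the strip's length (either way round). Leave the black plastic bracket, the two shelf pegs and the black hinge jig where they are.

Things in the scene. Friction and masses are not known exactly. Their poses are not given: they have to be found in the camera images.
- large_bracket: large steel angle bracket: an L of bright steel standing on the table (z = 0) on its foot, 76 long (x) by 30 wide (y) by 5 mm thick; an upright wing, 30 wide and 5 thick, rises from the foot's -x end to 62 mm. About 157 g. Origin: centre of the foot's underside, z up; mid-wing is at x = -35.5 mm. Grip the wing from above across its 30 mm width (along y).
- medium_bracket: medium steel angle bracket: an L of bright steel standing on the table (z = 0) on its foot, 56 long (x) by 26 wide (y) by 5 mm thick; an upright wing, 26 wide and 5 thick, rises from the foot's -x end to 46 mm. About 99 g. Origin: centre of the foot's underside, z up; mid-wing is at x = -25.5 mm. Grip the wing from above across its 26 mm width (along y).
- small_bracket: small steel angle bracket: an L of bright steel standing on the table (z = 0) on its foot, 40 long (x) by 20 wide (y) by 4 mm thick; an upright wing, 20 wide and 4 thick, rises from the foot's -x end to 34 mm. About 44 g. Origin: centre of the foot's underside, z up; mid-wing is at x = -18 mm. Grip the wing from above across its 20 mm width (along y).
- blue_tape: strip of blue tape, 78 x 32 mm (long side = x), 1 mm larger all round than the large steel bracket's foot, stuck on the grey board. Origin: its centre, on the board's top face, 40 mm above the table; the tape is too thin to matter. The fixed board is 380 x 350 mm (x, y), centred at x = 580, y = 0. A fixed orange clamp, 176 mm tall, bites its far rim at the right (-y) corner.
- green_tape: strip of green tape, 58 x 28 mm (long side = x), 1 mm larger all round than the medium steel bracket's foot, stuck on the grey board. Origin: its centre, on the board's top face, 40 mm above the table; the tape is too thin to matter.
- yellow_tape: strip of yellow tape, 42 x 22 mm (long side = x), 1 mm larger all round than the small steel bracket's foot, stuck on the grey board. Origin: its centre, on the board's top face, 40 mm above the table; the tape is too thin to matter.
- black_bracket: black plastic angle bracket, not to be moved: an L of black plastic standing on the table (z = 0) on its foot, 56 long (x) by 26 wide (y) by 5 mm thick; an upright wing, 26 wide and 5 thick, rises from the foot's -x end to 46 mm. About 30 g. Origin: centre of the foot's underside, z up; mid-wing is at x = -25.5 mm.
- peg_a: silver aluminium shelf peg standing upright on the table on its flange: flange 20 mm across and 4 thick, pin 10 mm across, 26 mm tall overall. Origin: centre of the underside. Not to be moved.
- peg_b: silver aluminium shelf peg standing upright on the table on its flange: flange 20 mm across and 4 thick, pin 10 mm across, 26 mm tall overall. Origin: centre of the underside. Not to be moved.
- hinge_jig: black plastic hinge drilling jig lying on the table, 90 x 60 mm, 30 mm tall, with a 33 mm round hole. Origin: centre of its underside. Not to be moved. A blue drill driver lies on the table at the far left, beyond the work.

How it is judged:
By the outcome, as a careful person would: the job done as asked, in the order asked, and still so for the second after the job is handed in, with the robot touching nothing.
It also fails if it takes over 83 s, if anything falls off the work surface, if the arm or the gripper's body presses on something with over 40 N, if the wrist force passes 120 N, or if a joint passes its speed limit or range.

### The arm

A 6-joint arm with a two-finger parallel gripper is mounted at the origin on the work surface. World frame = base frame: x ahead of the robot, y to its left, z up, the work surface at z = 0. Lengths are in mm, angles in rad, forces in N, time in s.
With the tool pointing down it reaches from about 350 to 875 mm from the base axis. Payload 4.2 kg.
Tool frame: the origin (TCP) lies at the very end of the fingers, on their centre line; the grasp point (between the pads) lies 19 mm behind it (r.grasp_offset is the distance from the TCP to the grasp point, in mm); z points along the fingers, y is the direction in which the jaws open and shut (so a half turn about z gives the same grasp; the last joint's range is limited). The gripper opens to 87 mm and grips with 3 to 60 N. Pads are 19 mm wide; open, the fingers measure 117 mm over their backs; the gripper's body (75 mm by 190 mm) begins 51 mm behind the grasp point.
Start: joints at [-0.904, 0.385, 0.008, 0, -1.194, -0.259], TCP at [247.882, -573.719, 222.55] pointing down, gripper open.
Joint ranges: [-3.14, 3.14], [-1.21, 2.06], [-1.07, 1.41], [-3.16, 2.05], [-2.99, -0.16], [-3.1, 3.1]. Speed limits (rad/s): [2.79, 2.79, 3.14, 3.14, 3.14, 3.14].

### API

Orientations are given as [roll, pitch, yaw] about the fixed x, y, z axes, in that order (R = Rz(yaw) Ry(pitch) Rx(roll)).
In Python, from bench import r, vision, order gives the robot as it stands. The module is installed in compiled form; this text tells all that it offers.
- The arm moves only by the tool move_arm, never from a script. Its argument "deltas" is a list of rows, each a list of 7 numbers: the turn, a rotation vector about the world's x, y, z in rad, then the shift along the world's x, y, z in cm, then the closure in counts, from 0 (fully open) to 255 (shut). A call has exactly 5 rows; each row shifts and turns the commanded pose from where the row before left it; what a row does not reach is not made up. A row lasts 1/10 s, in which the tool goes at most 50 mm and 8.59 degrees, less where a joint would pass 70% of its speed; a pose out of reach is approached as far as the arm can. A call is refused whole if a number of a shift passes 5 or a number of a turn 0.15, either way. A call with a gripper value outside its range is refused whole. The fingers move at their own pace and stop on an object; "force" is the grip in N (left out, the last holds). Time passes only in rows, so rows that do not move let the fingers close, or fill a call up. It gives the time, the measured TCP pose, the force and the opening at its end, in the units of the state.
- r.get_obs(): the state, without advancing time (a new reading comes with each control period).
- vision.read_camera(name): name is "side" or "top" or "wrist"; returns a dict with "color" (400x640x3 uint8, blue, green, red), "camera_matrix" (3x3 intrinsics, pixels), "dist" ([k1, k2, p1, p2, k3] as OpenCV has them; the pictures are not rectified), "R" (3x3) and "t" (3): a world point X has camera coordinates R X + t; the wrist camera has in their place "hand_eye" (4x4, takes a point from camera to tool coordinates, whose origin is the TCP and whose axes are the flange's). Camera axes: x right, y down, z forward; pixel columns grow to the right and rows downward; lengths in mm; the calibration is good to about 2 mm. A picture is of the moment at which its call begins: read the wrist's pose just before it. There is no depth.
- order.close_job(): hands the job in, once; it reports no verdict.
The state is a dict: "time_s": time; "joint_pos": joint angles; "qvel": joint speeds; "joint_torque": joint torques, N m; "ee_pos": TCP position; "ee_rot": TCP orientation; "contact_force": force on the tool from outside, world axes, zero at the start; "torque": the same for the moment, N m; "opening": finger opening in mm.
Only numpy, scipy, OpenCV 4.12 (cv2) and the standard library are available. Lean on these libraries where they do the work, as an engineer would, in place of code of your own. Each camera call takes 0.05 s, during which the arm holds its last target. There are 200 camera calls.

## Working session

There is one attempt and no reset: what is moved stays moved. The work goes in short steps, Python scripts to look and compute and a tool call to move; the robot and the scene stay as the last step left them, time stands still between calls to the robot, and variables do not carry over. Pictures are saved under pics/ and viewed, about 12 in all and at most 16, crops included, and the job is handed in when it is done.

Besides the shell and the picture viewer there is one more tool, called after "Emit:" in YAML: its name, and indented under it one key for each argument. move_arm: Moves the arm, as the interface text tells. Its arguments: {"type":"object","properties":{"deltas":{"type":"array","items":{"type":"array","items":{"type":"number"}}},"force":{"type":"number"}},"required":["deltas"]}

```bash
mkdir -p pics; ls; python3 - <<'E'
from bench import r, vision
import cv2
print(r.get_obs())
for n in("top","side"):
    c=vision.read_camera(n); cv2.imwrite(f"pics/{n}0.png",c["color"])
    print(n,c["camera_matrix"].tolist(),c["dist"],c["R"].tolist(),c["t"])
E
```

```text
pics
{'time_s': 0.0, 'joint_pos': array([-9.04367294e-01,  3.85558349e-01,  6.62892073e-03, -5.30520115e-04,
       -1.19399095e+00, -2.58598922e-01]), 'qvel': array([-0.00025996, -0.00156163,  0.00111505, -0.00163906, -0.00111071,
       -0.00097151]), 'joint_torque': array([-7.60881339e-04, -3.90659988e+01,  1.87408125e+01,  4.22001198e+00,
        1.10484267e-02, -2.23793527e-04]), 'ee_pos': array([ 247.67144093, -573.17493373,  221.45505314]), 'ee_rot': array([ 3.13941314e+00, -6.66903829e-05, -2.73395820e+00]), 'contact_force': array([-0.00419133, -0.38475146, -0.1934683 ]), 'torque': array([-0.03203601, -0.00823688, -0.05402981]), 'opening': 86.86565659611762}
top [[503.139012005666, 0.0, 319.4405255892742], [0.0, 503.139012005666, 202.0735345584519], [0.0, 0.0, 1.0]] [-0.06334069  0.          0.          0.          0.        ] [[0.0043523960503578105, -0.9999845121867418, 0.0034687224254162075], [-0.9854509265092971, -0.004878450142938287, -0.16989017677950194], [0.16990446754158162, -0.002678826393520293, -0.9854568969765066]] [   5.26394842  571.76674336 1257.21738188]
side [[487.95112288931387, 0.0, 323.09909002649624], [0.0, 487.95112288931387, 196.73790729792134], [0.0, 0.0, 1.0]] [-0.11695735  0.          0.          0.          0.        ] [[-0.9485858402278516, -0.3163590810613913, -0.010091360126983664], [-0.17395009619660906, 0.5476858303491752, -0.8184018543893485], [0.2644357535440526, -0.7745690176251088, -0.5745577161459609]] [ 527.17252013  125.07169387 1044.71586541]
```

View pics/top0.png

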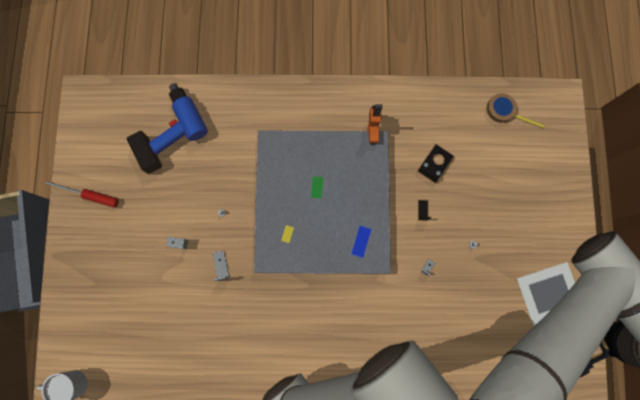

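View pics/side0.png

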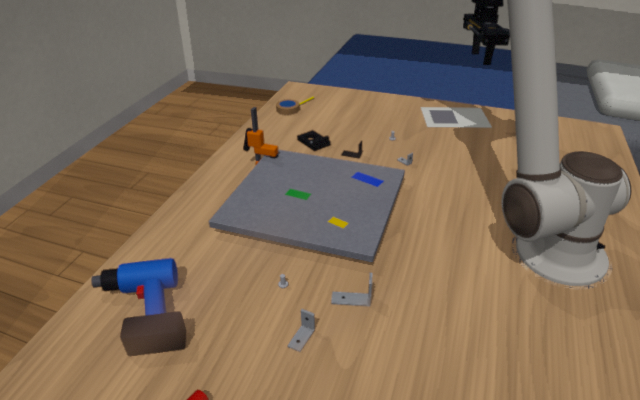

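Top view: blue tape (361,241), green (317,187), yellow (288,234). The large bracket is at (221,265), medium (177,243), small (428,268), and the black bracket at (424,210). Pegs are at (222,213) and (474,244), and the jig at (436,163). The side view confirms that all the brackets stand on their feet.

```bash
cat > h.py <<'E'
import numpy as np, cv2
from scipy.spatial.transform import Rotation as Ro
from bench import r, vision
def cam(n):
    o=r.get_obs(); c=vision.read_camera(n); K=c["camera_matrix"]; d=np.array(c["dist"])
    if n=="wrist":
        H=np.array(c["hand_eye"]); Rt=Ro.from_euler("xyz",o["ee_rot"]).as_matrix()
        Rc=Rt@H[:3,:3]; pc=Rt@H[:3,3]+o["ee_pos"]
    else: Rc=c["R"].T; pc=-Rc@c["t"]
    return dict(im=c["color"],K=np.array(K),d=d,Rc=Rc,pc=pc,obs=o)
def ray(c,uv,z):
    p=cv2.undistortPoints(np.array(uv,float).reshape(-1,1,2),c["K"],c["d"]).reshape(-1,2)
    v=np.c_[p,np.ones(len(p))]@c["Rc"].T
    return c["pc"]+v*((z-c["pc"][2])/v[:,2])[:,None]
def proj(c,X):
    R=c["Rc"].T; return cv2.projectPoints(np.array(X,float).reshape(-1,1,3),cv2.Rodrigues(R)[0],-R@c["pc"],c["K"],c["d"])[0].reshape(-1,2)
HS=dict(blue=((105,150,60),(130,255,255)),green=((45,120,40),(75,255,255)),yellow=((20,120,100),(35,255,255)))
def contour(mask):
    return sorted(cv2.findContours(mask,cv2.RETR_EXTERNAL,cv2.CHAIN_APPROX_NONE)[0],key=cv2.contourArea)[::-1]
def rect(P):
    (x,y),(w,h),a=cv2.minAreaRect(P[:,:2].astype(np.float32))
    if w<h: w,h,a=h,w,a+90
    return np.round([x,y,w,h,(a+90)%180-90],1)
def tape(c,k,win=None):
    hsv=cv2.cvtColor(c["im"],cv2.COLOR_BGR2HSV); m=cv2.inRange(hsv,*HS[k])
    if win: w=np.zeros_like(m); x0,y0,x1,y1=win; w[y0:y1,x0:x1]=255; m&=w
    return rect(ray(c,contour(m)[0].reshape(-1,2),40))
E
python3 - <<'E'
from h import *
c=cam("top")
for k in HS: print(k,tape(c,k,(258,130,390,270)))
for n,uv in dict(large=(221,265),med=(177,243),small=(428,268),blk=(424,210),pegb=(474,244),pega=(222,213)).items(): print(n,ray(c,uv,5)[0].round())
for n,(x,y,w,h) in dict(med=(145,225,60,60),large=(200,240,50,60),small=(408,245,40,40)).items():
    cv2.imwrite(f"/tmp/{n}.png",cv2.resize(c["im"][y:y+60,x:x+60],(400,400),interpolation=cv2.INTER_CUBIC))
cv2.imwrite("pics/crops.png",np.hstack([cv2.resize(cv2.imread(f"/tmp/{n}.png"),(266,266)) for n in("med","large","small")]))
w=vision.read_camera("wrist");print(w["hand_eye"],w["camera_matrix"],w["dist"])
E
```

```text
blue [471.5 -99.6  75.6  30.4 -16.8]
green [613.9  15.2  55.   25.5  -6.2]
yellow [490.   91.2  40.9  20.9 -15.9]
large [410. 266.   5.]
med [467. 386.   5.]
small [ 404. -279.    5.]
blk [ 559. -273.    5.]
pegb [ 468. -405.    5.]
pega [548. 269.   5.]
[[-3.84203339e-04 -9.69899865e-01 -2.43503808e-01  6.61332478e+01]
 [ 9.99999920e-01 -3.45080010e-04 -2.03324348e-04 -1.71231595e-01]
 [ 1.13175961e-04 -2.43503867e-01  9.69899920e-01 -1.62791392e+02]
 [ 0.00000000e+00  0.00000000e+00  0.00000000e+00  1.00000000e+00]] [[306.9176784    0.         321.00329458]
 [  0.         306.9176784  197.48476184]
 [  0.           0.           1.        ]] [0.00413955 0.         0.         0.         0.        ]
```

View pics/crops.png

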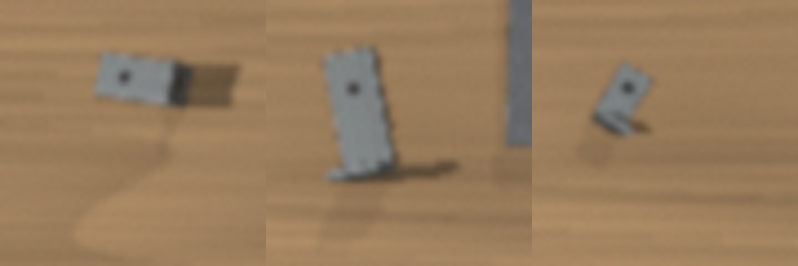

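Emit:
move_arm:
  deltas:
    - [0,0,-0.1,1.9,3.6,-0.8,0]
    - [0,0,-0.12,1.9,3.6,-0.8,0]
    - [0,0,-0.12,1.9,3.7,-0.8,0]
    - [0,0,-0.12,1.9,3.7,-0.8,0]
    - [0,0,-0.12,2,3.7,-1,0]

```text
time_s: 0.7
ee_pos: [344.4, -389.3, 180.4]
ee_rot: [-3.141, 0.001, 2.964]
contact_force: [-0.2, 0.0, 0.3]
opening: 86.9
```

Emit:
move_arm:
  deltas:
    - [0,0,-0.12,2,3.7,-1,0]
    - [0,0,-0.12,2,3.7,-1,0]
    - [0,0,-0.11,2,3.7,-1,0]
    - [0,0,0,0,0,0,0]
    - [0,0,0,0,0,0,0]

```text
time_s: 1.2
ee_pos: [404.2, -279.0, 150.5]
ee_rot: [-3.141, -0.001, 2.623]
contact_force: [-0.4, -0.5, -0.2]
opening: 87.3
```

```bash
python3 - <<'E'
from h import *
c=cam("wrist");o=c["obs"];print(o["ee_pos"],o["ee_rot"],o["joint_pos"],o["time_s"])
cv2.imwrite("pics/w1.png",c["im"])
E
```

```text
[ 404.20169675 -279.00846768  150.4541008 ] [-3.14128745e+00 -5.04727813e-04  2.62254951e+00] [-2.72658304e-01  2.28183428e-01 -4.17954102e-01  2.16443539e-04
 -9.25222734e-01 -1.81731136e+00] 1.2
```

View pics/w1.png

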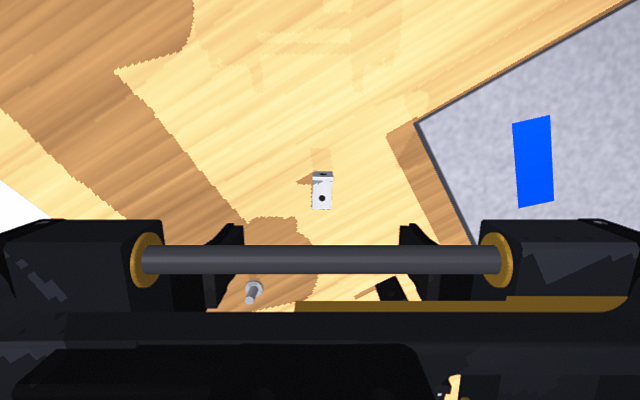

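Wrist view: the small bracket is at (322,190), with its wing on the tool +x side and its foot toward row 208. The blue tape is visible at (533,162).

```bash
python3 - <<'E'
from h import *
c=cam("wrist");print(tape(c,"blue"))
hsv=cv2.cvtColor(c["im"][150:225,290:350],cv2.COLOR_BGR2HSV)
m=cv2.inRange(hsv,(0,0,60),(180,45,255)); k=contour(m)[0].reshape(-1,2)+[290,150]
print(k.min(0),k.max(0),cv2.minAreaRect(k.astype(np.float32)))
cv2.imwrite("pics/s1.png",cv2.resize(c["im"][150:225,280:360],None,fx=7,fy=7,interpolation=0))
E
```

```text
[ 472.5 -100.6   78.3   32.4  -16.8]
[313 171] [334 208] ((323.5, 189.5), (37.0, 21.0), 90.0)
```

View pics/s1.png

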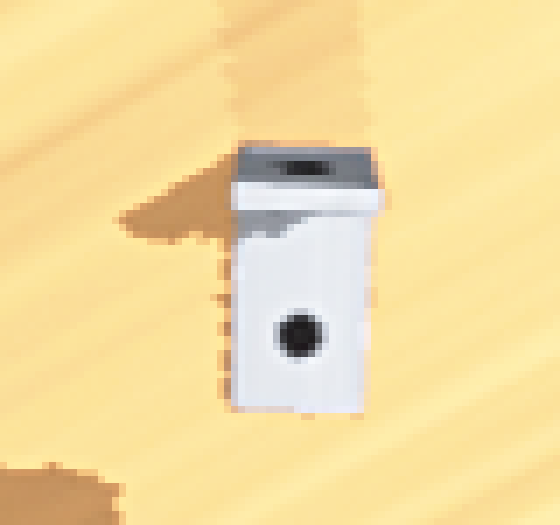

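Emit:
move_arm:
  deltas:
    - [0,0,0.05,0.5,3.5,0,0]
    - [0,0,0.05,0.5,4.5,0,0]
    - [0,0,0.05,0.5,4.8,0,0]
    - [0,0,0.05,0.5,4.8,0,0]
    - [0,0,0.06,0,4.8,0,0]

```text
time_s: 1.8
ee_pos: [424.5, -55.2, 151.1]
ee_rot: [3.141, 0.002, 2.879]
contact_force: [0.7, -0.1, 0.0]
opening: 87.4
```

Emit:
move_arm:
  deltas:
    - [0,0,0.06,0,4.8,0,0]
    - [0,0,0.06,0,4.8,0,0]
    - [0,0,0.06,0,4.8,0,0]
    - [0,0,0.06,0,4.8,0,0]
    - [0,0,0.06,0,4.8,0,0]

```text
time_s: 2.3
ee_pos: [424.3, 185.2, 151.2]
ee_rot: [3.141, 0.001, -3.103]
contact_force: [0.8, -0.1, 0.1]
opening: 86.6
```

Emit:
move_arm:
  deltas:
    - [0,0,0.06,-0.5,4.1,0,0]
    - [0,0,0.04,-0.5,3.2,0,0]
    - [0,0,0,-0.5,0.8,0,0]
    - [0,0,0,0,0,0,0]
    - [0,0,0,0,0,0,0]

```text
time_s: 2.8
ee_pos: [409.1, 263.8, 150.5]
ee_rot: [-3.141, -0.001, -3.006]
contact_force: [1.0, 0.1, -0.7]
opening: 87.3
```

```bash
python3 - <<'E'
from h import *
c=cam("wrist");o=c["obs"];print(o["ee_pos"],o["ee_rot"],o["joint_pos"],o["time_s"])
cv2.imwrite("pics/w2.png",cv2.resize(c["im"][60:300,180:460],None,fx=2.5,fy=2.5,interpolation=0))
E
```

```text
[409.08036418 263.83480018 150.50351418] [-3.14114787e+00 -5.35330436e-04 -3.00561564e+00] [ 9.07259270e-01  2.21072094e-01 -4.27470229e-01 -6.80185642e-05
 -9.22947885e-01 -2.34203740e+00] 2.8
```

View pics/w2.png

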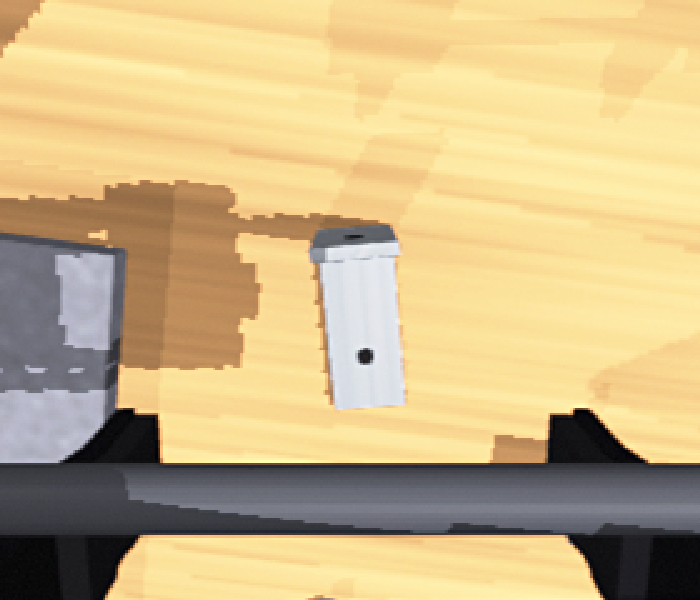

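```bash
cat >> h.py <<'E'
DIM=dict(large=(76,30,5,62),medium=(56,26,5,46),small=(40,20,4,34))
def bracket(c,name,win,z0=0,lo=(0,0,170),hi=(180,45,255)):
    """foot below (image-down) the wing; returns origin x,y, yaw deg, wing-top mid, measured L,W"""
    L,W,t,H=DIM[name]; x0,y0,x1,y1=win
    m=cv2.inRange(cv2.cvtColor(c["im"][y0:y1,x0:x1],cv2.COLOR_BGR2HSV),lo,hi)
    k=contour(m)[0]; f=np.zeros_like(m); cv2.drawContours(f,[k],-1,255,-1)
    ys=np.where(f.any(1))[0]; a,b=ys[0],ys[-1]; rows=np.arange(int(a+.4*(b-a)),int(a+.9*(b-a)))
    lf=np.array([[np.where(f[y])[0][0]-.5,y] for y in rows])+[x0,y0]; rt=np.array([[np.where(f[y])[0][-1]+.5,y] for y in rows])+[x0,y0]
    PL,PR=ray(c,lf,z0+t),ray(c,rt,z0+t)
    d=[np.r_[cv2.fitLine(P[:,:2].astype(np.float32),cv2.DIST_HUBER,0,.01,.01).ravel()] for P in(PL,PR)]
    dn=(PL[-1]-PL[0])[:2]; u=sum(q[:2]*np.sign(q[:2]@dn) for q in d); u/=np.linalg.norm(u); n=np.array([-u[1],u[0]])
    dev=np.degrees(np.arcsin(np.cross(d[0][:2],d[1][:2])*np.sign((d[0][:2]@dn)*(d[1][:2]@dn))))
    off=(d[0][2:]@n+d[1][2:]@n)/2; w=abs(d[0][2:]@n-d[1][2:]@n)
    xs=np.where(f[rows[-1]])[0]; cols=np.arange(xs[0]+4,xs[-1]-3)
    en=np.array([[x,np.where(f[:,x])[0][-1]+.5] for x in cols])+[x0,y0]; tp=np.array([[x,np.where(f[:,x])[0][0]-.5] for x in cols])+[x0,y0]
    e=np.median(ray(c,en,z0+t)[:,:2]@u); w0=np.median(ray(c,tp,z0+H)[:,:2]@u)
    o=u*(e-L/2)+n*off
    return dict(o=o.round(1),yaw=round(np.degrees(np.arctan2(u[1],u[0])),2),L=round(e-w0,1),W=round(w,1),dev=round(float(dev),2),wing=(o-u*(L/2-t/2)).round(1))
E
python3 - <<'E'
from h import *
c=cam("wrist");print(bracket(c,"large",(290,130,360,240)))
E
```

```text
{'o': array([409.2, 266.9]), 'yaw': np.float64(13.11), 'L': np.float64(75.5), 'W': np.float64(30.2), 'dev': 0.38, 'wing': array([374.6, 258.9])}
```

Emit:
move_arm:
  deltas:
    - [0,0,0.05,-2,-0.3,-1,0]
    - [0,0,0.043,-1.45,-0.2,-2,0]
    - [0,0,0,0,0,-3,0]
    - [0,0,0,0,0,-3,0]
    - [0,0,0,0,0,-2,0]
  force: 40

```text
time_s: 3.4
ee_pos: [374.2, 258.5, 39.3]
ee_rot: [-3.141, -0.001, -2.913]
contact_force: [-0.7, 0.2, 0.7]
opening: 87.1
```

Emit:
move_arm:
  deltas:
    - [0,0,0,0,0,-1,0]
    - [0,0,0,0,0,-0.45,0]
    - [0,0,0,0,0,0,0]
    - [0,0,0,0,0,0,80]
    - [0,0,0,0,0,0,110]

```text
time_s: 3.9
ee_pos: [374.9, 260.8, 27.0]
ee_rot: [3.14, 0.002, -2.911]
contact_force: [0.1, -0.7, 0.5]
opening: 78.1
```

Emit:
move_arm:
  deltas:
    - [0,0,0,0,0,0,140]
    - [0,0,0,0,0,0,170]
    - [0,0,0,0,0,0,190]
    - [0,0,0,0,0,0,220]
    - [0,0,0,0,0,0,255]

```text
time_s: 4.4
ee_pos: [374.4, 260.3, 26.1]
ee_rot: [3.142, 0.0, -2.911]
contact_force: [0.3, 0.4, 1.3]
opening: 39.2
```

Emit:
move_arm:
  deltas:
    - [0,0,0,0,0,0,255]
    - [0,0,0,0,0,0,255]
    - [0,0,0,0,0,0,255]
    - [0,0,0,0,0,0,255]
    - [0,0,0,0,0,0,255]

```text
time_s: 4.9
ee_pos: [374.3, 260.2, 26.0]
ee_rot: [-3.141, -0.0, -2.911]
contact_force: [-0.5, -0.3, -0.1]
opening: 29.2
```

Emit:
move_arm:
  deltas:
    - [0,0,0,0,0,0.5,255]
    - [0,0,0,0,0,1.5,255]
    - [0,0,0,0,0,3,255]
    - [0,0,0,0,0,3,255]
    - [0,0,0,0,0,1,255]

```text
time_s: 5.4
ee_pos: [375.5, 261.7, 118.9]
ee_rot: [3.138, 0.005, -2.91]
contact_force: [-0.5, 0.4, -2.1]
opening: 29.2
```

```bash
python3 - <<'E'
from h import *
for i in range(4): o=r.get_obs();print(o["ee_pos"].round(2),o["ee_rot"].round(4),o["contact_force"].round(2),o["time_s"])
c=cam("wrist");cv2.imwrite("pics/w3.png",cv2.resize(c["im"][60:400,100:540],None,fx=1.75,fy=1.75))
E
```

```text
[375.51 261.67 118.92] [ 3.138   0.0048 -2.9103] [-0.48  0.41 -2.06] 5.4
[375.51 261.67 118.92] [ 3.138   0.0048 -2.9103] [-0.48  0.41 -2.06] 5.4
[375.51 261.67 118.92] [ 3.138   0.0048 -2.9103] [-0.48  0.41 -2.06] 5.4
[375.51 261.67 118.92] [ 3.138   0.0048 -2.9103] [-0.48  0.41 -2.06] 5.4
```

View pics/w3.png

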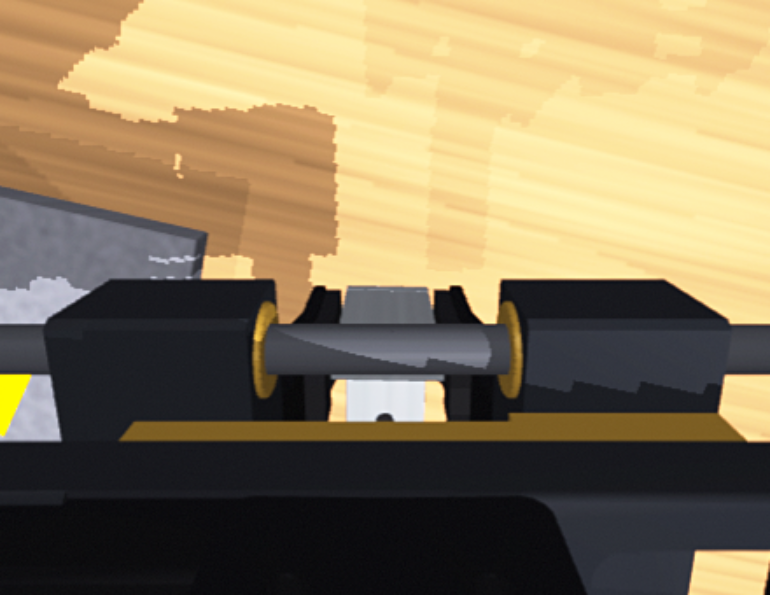

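Emit:
move_arm:
  deltas:
    - [0,0,-0.05,0.5,-2.5,1.0,255]
    - [0,0,-0.06,1.3,-4,1.0,255]
    - [0,0,-0.06,1.6,-4.3,0.8,255]
    - [0,0,-0.06,1.6,-4.3,0.3,255]
    - [0,0,-0.06,1.6,-4.3,0,255]

```text
time_s: 5.95
ee_pos: [440.2, 64.6, 146.3]
ee_rot: [-3.142, -0.001, 3.08]
contact_force: [0.8, 0.3, -1.9]
opening: 29.4
```

Emit:
move_arm:
  deltas:
    - [0,0,-0.06,1.6,-4.3,0,255]
    - [0,0,-0.06,1.6,-4.3,0,255]
    - [0,0,-0.06,1.6,-4.3,0,255]
    - [0,0,-0.05,1.1,-3.5,0,255]
    - [0,0,0,0.6,-1.4,0,255]

```text
time_s: 6.45
ee_pos: [504.9, -114.4, 145.1]
ee_rot: [-3.141, -0.003, 2.848]
contact_force: [-1.3, 0.7, -2.6]
opening: 29.3
```

Emit:
move_arm:
  deltas:
    - [0,0,0,0,0,0,255]
    - [0,0,0,0,0,0,255]
    - [0,0,0,0,0,0,255]
    - [0,0,0,0,0,0,255]
    - [0,0,0,0,0,0,255]

```text
time_s: 6.95
ee_pos: [505.3, -110.8, 147.2]
ee_rot: [3.141, 0.0, 2.854]
contact_force: [0.1, -0.2, -2.2]
opening: 29.4
```

```bash
python3 - <<'E'
from h import *
c=cam("wrist");o=c["obs"];print(o["ee_pos"],o["ee_rot"],o["contact_force"],o["time_s"]);print(tape(c,"blue"))
cv2.imwrite("pics/w4.png",c["im"])
m=cv2.inRange(cv2.cvtColor(c["im"],cv2.COLOR_BGR2HSV),*HS["blue"]);print(cv2.boundingRect(contour(m)[0]))
E
```

```text
[ 505.25648073 -110.76515787  147.18998101] [3.14138574e+00 1.18392075e-04 2.85403674e+00] [ 0.10640858 -0.15971549 -2.19229333] 6.95
[ 472.  -100.9   78.    32.   -17.3]
(303, 111, 38, 90)
```

Emit:
move_arm:
  deltas:
    - [0,0,-0.014,-3.36,1.0,0,255]
    - [0,0,0,-3.36,1.05,-0.5,255]
    - [0,0,0,0,0,-2,255]
    - [0,0,0,0,0,-2,255]
    - [0,0,0,0,0,-2,255]

```text
time_s: 7.5
ee_pos: [438.4, -90.7, 82.2]
ee_rot: [3.141, 0.002, 2.84]
contact_force: [0.1, 0.7, -1.4]
opening: 29.2
```

Emit:
move_arm:
  deltas:
    - [0,0,0,0,0,-0.8,255]
    - [0,0,0,0,0,0,255]
    - [0,0,0,0,0,0,255]
    - [0,0,0,0,0,0,255]
    - [0,0,0,0,0,0,255]

```text
time_s: 8.0
ee_pos: [438.8, -91.2, 74.9]
ee_rot: [3.141, 0.002, 2.838]
contact_force: [-0.3, -0.8, -2.1]
opening: 29.3
```

Emit:
move_arm:
  deltas:
    - [0,0,0,0,0,0,255]
    - [0,0,0,0,0,0,255]
    - [0,0,0,0,0,0,255]
    - [0,0,0,0,0,0,255]
    - [0,0,0,0,0,0,255]

```text
time_s: 8.5
ee_pos: [438.2, -91.2, 74.0]
ee_rot: [-3.142, -0.0, 2.838]
contact_force: [-0.1, 0.5, -1.0]
opening: 29.2
```

Emit:
move_arm:
  deltas:
    - [0,0,0,0,0.08,-0.3,255]
    - [0,0,0,0,0,-0.2,255]
    - [0,0,0,0,0,-0.1,255]
    - [0,0,0,0,0,0,255]
    - [0,0,0,0,0,0,255]

```text
time_s: 9.0
ee_pos: [438.2, -90.4, 68.0]
ee_rot: [-3.142, -0.0, 2.838]
contact_force: [-0.2, 0.2, -1.2]
opening: 29.0
```

Emit:
move_arm:
  deltas:
    - [0,0,0,0,0,-0.1,255]
    - [0,0,0,0,0,0,255]
    - [0,0,0,0,0,-0.05,255]
    - [0,0,0,0,0,0,255]
    - [0,0,0,0,0,0,255]

```text
time_s: 9.5
ee_pos: [438.2, -90.4, 66.6]
ee_rot: [3.142, 0.0, 2.838]
contact_force: [0.1, -0.1, -1.7]
opening: 29.2
```

Lower slightly more, release gradually, then lift.

Emit:
move_arm:
  deltas:
    - [0,0,0,0,0,-0.05,255]
    - [0,0,0,0,0,0,255]
    - [0,0,0,0,0,0,210]
    - [0,0,0,0,0,0,160]
    - [0,0,0,0,0,0,130]

```text
time_s: 10.0
ee_pos: [438.5, -90.4, 66.3]
ee_rot: [3.141, 0.001, 2.839]
contact_force: [0.0, -1.1, 0.3]
opening: 35.3
```

Emit:
move_arm:
  deltas:
    - [0,0,0,0,0,0,100]
    - [0,0,0,0,0,0,60]
    - [0,0,0,0,0,0,0]
    - [0,0,0,0,0,0.5,0]
    - [0,0,0,0,0,2,0]

```text
time_s: 10.5
ee_pos: [436.6, -90.5, 90.1]
ee_rot: [-3.14, -0.004, 2.838]
contact_force: [0.4, 0.4, -0.1]
opening: 72.3
```

Emit:
move_arm:
  deltas:
    - [0,0,0,0,0,3,0]
    - [0,0,0,1.9,-0.6,3,0]
    - [0,0,0,2,-0.7,0,0]
    - [0,0,0,2,-0.7,0,0]
    - [0,0,0,0,0,0,0]

```text
time_s: 11.0
ee_pos: [499.4, -110.9, 151.6]
ee_rot: [3.141, 0.002, 2.838]
contact_force: [-0.4, -0.2, -0.8]
opening: 86.8
```

```bash
python3 - <<'E'
from h import *
c=cam("wrist");o=c["obs"];print(o["ee_pos"],o["ee_rot"],o["contact_force"],o["time_s"])
cv2.imwrite("pics/w5.png",cv2.resize(c["im"][60:240,240:400],None,fx=3.3,fy=3.3,interpolation=0))
print(tape(c,"blue"))
print(bracket(c,"large",(280,60,370,240),40))
E
```

```text
[ 499.39749683 -110.91090809  151.5909836 ] [3.14123650e+00 2.20767668e-03 2.83778489e+00] [-0.38645775 -0.17100894 -0.79834073] 11.0
[483.5 -88.3  62.7   1.8 -18.4]
{'o': array([508.3, -97.6]), 'yaw': np.float64(-15.48), 'L': np.float64(146.1), 'W': np.float64(56.6), 'dev': 0.57, 'wing': array([474.1, -88.1])}
```

View pics/w5.png

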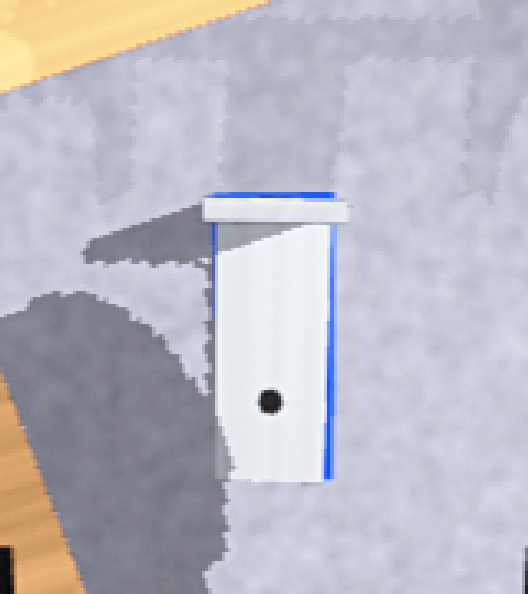

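```bash
python3 - <<'E'
from h import *
c=cam("wrist");h=cv2.cvtColor(c["im"],cv2.COLOR_BGR2HSV)
print(c["obs"]["ee_pos"],h[190,320],h[200,312],h[150,350],h[100,330],h[195,303:309])
for v in(215,222,230): print(bracket(c,"large",(290,100,360,240),40,(0,0,v),(180,25,255)))
m=cv2.inRange(h[100:220,290:360],(105,100,60),(130,255,255)); P=np.argwhere(m)[:,::-1]+[290,100]
k=cv2.convexHull(P.astype(np.float32)); print(rect(ray(c,k.reshape(-1,2),40)))
E
```

```text
[ 497.60218444 -110.63646271  151.03052527] [107   7 242] [111   8 238] [120  18 217] [120  20 201] [[123  23 135]
 [123  24 126]
 [117  16 142]
 [109  17 166]
 [112  17 169]
 [109  17 216]]
{'o': array([507.5, -91.8]), 'yaw': np.float64(-38.44), 'L': np.float64(41.8), 'W': np.float64(24.8), 'dev': 45.5, 'wing': array([479.7, -69.8])}
{'o': array([ 471.9, -102. ]), 'yaw': np.float64(-16.79), 'L': np.float64(68.7), 'W': np.float64(28.3), 'dev': -3.8, 'wing': array([437.9, -91.7])}
{'o': array([ 471.9, -102.1]), 'yaw': np.float64(-16.42), 'L': np.float64(68.4), 'W': np.float64(28.4), 'dev': -4.54, 'wing': array([437.8, -92. ])}
[ 472.  -101.2   78.6   32.8  -16.5]
```

```bash
python3 - <<'E'
from h import *
c=cam("wrist");im=c["im"].astype(float);bl=im[:,:,0]-im[:,:,2]
print(c["obs"]["ee_pos"],c["obs"]["ee_rot"])
def sub(row,a,b,th=90):
    s=row[a:b];i=np.where((s[:-1]<th)!=(s[1:]<th))[0]
    return [a+j+(th-s[j])/(s[j+1]-s[j]) for j in i]
R=[];Lf=[]
for y in range(132,204):
    q=sub(bl[y],325,350)
    if len(q)==2: R.append((y,*q))
    q=sub(bl[y],296,315)
    if len(q)==2: Lf.append((y,*q))
R=np.array(R);Lf=np.array(Lf);print(len(R),len(Lf))
def ang(uv,z):
    P=ray(c,uv,z)[:,:2];p=np.polyfit(P[:,0],P[:,1],1);return np.degrees(np.arctan(p[0])).round(2),P[[0,-1]].round(1).tolist()
print("tapeR",ang(R[:,[2,0]],40));print("footR z45",ang(R[:,[1,0]],45),"z40",ang(R[:,[1,0]],40))
if len(Lf)>5: print("tapeL",ang(Lf[:,[1,0]],40));print("footL",ang(Lf[:,[2,0]],45))
for x in(312,318,324,330,336):
    print(x,[np.round(v,2) for v in (sub(bl[:,x],105,135),sub(bl[:,x],190,215))],np.round(im[200:210,x,1]))
for y in (140,160,180,195): print(y,im[y,300:312].tolist()[:12:2])
E
```

```text
[ 496.59026503 -110.46360883  150.78808228] [-3.14144209e+00 -1.25055995e-03  2.83767372e+00]
72 12
tapeR (np.float64(-16.6), [[448.0, -77.1], [509.5, -95.3]])
footR z45 (np.float64(-18.79), [[447.7, -77.6], [507.4, -97.7]]) z40 (np.float64(-18.79), [[447.9, -77.3], [508.7, -97.8]])
tapeL (np.float64(-11.86), [[438.3, -107.9], [448.4, -110.3]])
footL (np.float64(-20.22), [[438.6, -106.5], [448.2, -109.9]])
312 [array([121.36, 123.48]), array([], dtype=float64)] [232. 233. 234. 235. 237. 236. 206. 209. 244. 167.]
318 [array([121.3, 123.6]), array([], dtype=float64)] [236. 235. 235. 236. 236. 236. 236. 237. 239. 190.]
324 [array([121.31, 123.66]), array([], dtype=float64)] [233. 233. 234. 233. 234. 234. 234. 235. 236. 212.]
330 [array([121.31, 123.72]), array([], dtype=float64)] [236. 237. 236. 235. 236. 235. 236. 237. 238. 198.]
336 [array([121.32, 123.73]), array([], dtype=float64)] [239. 239. 238. 238. 238. 238. 239. 239. 240. 220.]
140 [[146.0, 132.0, 131.0], [142.0, 130.0, 129.0], [164.0, 106.0, 94.0], [235.0, 217.0, 209.0], [244.0, 240.0, 238.0], [244.0, 240.0, 238.0]]
160 [[208.0, 190.0, 190.0], [177.0, 162.0, 161.0], [131.0, 114.0, 115.0], [236.0, 215.0, 206.0], [239.0, 236.0, 232.0], [240.0, 235.0, 232.0]]
180 [[189.0, 174.0, 172.0], [223.0, 206.0, 207.0], [138.0, 126.0, 126.0], [239.0, 235.0, 231.0], [239.0, 235.0, 231.0], [238.0, 232.0, 230.0]]
195 [[135.0, 124.0, 123.0], [134.0, 123.0, 120.0], [132.0, 119.0, 119.0], [174.0, 166.0, 162.0], [218.0, 209.0, 206.0], [238.0, 233.0, 231.0]]
```

The large bracket stands on the blue strip but is turned about 2.2° (foot −18.8°, tape −16.6°) and sits under 1 mm to the side. I'll regrip it and twist.

Emit:
move_arm:
  deltas:
    - [0,0,0,-2.9,1,0,0]
    - [0,0,0,-2.9,1,0,0]
    - [0,0,0,0,0,-2,0]
    - [0,0,0,0,0,-3,0]
    - [0,0,0,0,0,-2,0]

```text
time_s: 11.65
ee_pos: [437.3, -90.2, 80.2]
ee_rot: [-3.141, -0.001, 2.839]
contact_force: [-0.3, -1.2, -0.3]
opening: 87.0
```

Emit:
move_arm:
  deltas:
    - [0,0,0,0,0,-1,0]
    - [0,0,0,0,0,-0.4,0]
    - [0,0,0,0,0,0,80]
    - [0,0,0,0,0,0,120]
    - [0,0,0,0,0,0,150]

```text
time_s: 12.15
ee_pos: [439.8, -90.3, 67.9]
ee_rot: [3.141, 0.002, 2.839]
contact_force: [-0.2, 0.4, 0.0]
opening: 70.7
```

Emit:
move_arm:
  deltas:
    - [0,0,0,0,0,0,150]
    - [0,0,0,0,0,0,150]
    - [0,0,0,0,0,0,150]
    - [0,0,0,0,0,0,150]
    - [0,0,0,0,0,0,150]

```text
time_s: 12.65
ee_pos: [439.1, -90.4, 67.0]
ee_rot: [-3.142, -0.0, 2.838]
contact_force: [1.2, 0.5, 0.1]
opening: 37.6
```

Emit:
move_arm:
  deltas:
    - [0,0,0,0,0,0,200]
    - [0,0,0,0,0,0,255]
    - [0,0,0,0,0,0,255]
    - [0,0,0,0,0,0,255]
    - [0,0,0,0,0,0,255]

```text
time_s: 13.15
ee_pos: [439.1, -90.4, 67.0]
ee_rot: [-3.142, -0.0, 2.838]
contact_force: [0.9, -0.2, 0.3]
opening: 29.1
```

Emit:
move_arm:
  deltas:
    - [0,0,0,0,0,0.15,255]
    - [0,0,0.038,-0.05,-0.04,0,255]
    - [0,0,0,0,0,0,255]
    - [0,0,0,0,0,0,255]
    - [0,0,0,0,0,0,255]

```text
time_s: 13.65
ee_pos: [438.6, -90.8, 68.5]
ee_rot: [-3.142, -0.0, 2.876]
contact_force: [-0.8, -0.5, -1.8]
opening: 29.1
```

Emit:
move_arm:
  deltas:
    - [0,0,0,0,0,-0.1,255]
    - [0,0,0,0,0,-0.07,255]
    - [0,0,0,0,0,0,255]
    - [0,0,0,0,0,0,210]
    - [0,0,0,0,0,0,170]

```text
time_s: 14.15
ee_pos: [438.6, -90.8, 67.0]
ee_rot: [-3.142, 0.0, 2.876]
contact_force: [-1.4, 1.2, 1.3]
opening: 29.3
```

Emit:
move_arm:
  deltas:
    - [0,0,0,0,0,0,140]
    - [0,0,0,0,0,0,80]
    - [0,0,0,0,0,0,0]
    - [0,0,0,0,0,0,0]
    - [0,0,0,0,0,0.5,0]

```text
time_s: 14.65
ee_pos: [438.2, -90.9, 71.5]
ee_rot: [-3.141, -0.001, 2.876]
contact_force: [-0.4, -0.3, -0.6]
opening: 61.2
```

Emit:
move_arm:
  deltas:
    - [0,0,0,0,0,3,0]
    - [0,0,0,1,-0.3,3,0]
    - [0,0,0,2,-0.6,2,0]
    - [0,0,0,2,-0.6,0,0]
    - [0,0,0,0.8,-0.3,0,0]

```text
time_s: 15.15
ee_pos: [498.5, -109.1, 152.9]
ee_rot: [3.141, 0.003, 2.876]
contact_force: [-0.4, 1.1, -0.3]
opening: 86.7
```

```bash
cat >> h.py <<'E'
def sub(s,a,b,th):
    s=s[a:b];i=np.where((s[:-1]<th)!=(s[1:]<th))[0]
    return [a+j+(th-s[j])/(s[j+1]-s[j]) for j in i]
def line(P):
    p=np.polyfit(P[:,0],P[:,1],1);return round(float(np.degrees(np.arctan(p[0]))),2),P[[0,-1],:2].round(1).tolist()
E
python3 - <<'E'
from h import *
c=cam("wrist");im=c["im"].astype(float);bl=im[:,:,0]-im[:,:,2]
print(c["obs"]["ee_pos"],c["obs"]["ee_rot"],c["obs"]["time_s"])
S=np.argwhere(bl[80:225,280:370]>90)[:,::-1]+[280,80];x0,y0=S.min(0);x1,y1=S.max(0);print(x0,y0,x1,y1)
for nm,a,b,i,j in(("R",325,x1+4,1,0),("L",x0-4,315,0,1)):
    q=[(y,*sub(bl[y],a,b,90)) for y in range(y0+12,y1-3)];q=np.array([v for v in q if len(v)==3]);print(nm,len(q))
    if len(q)>5: print("tape",line(ray(c,q[:,[i+1,0]],40)),"foot",line(ray(c,q[:,[j+1,0]],45)))
x=(x0+x1)//2
print("tape ends",y0,y1,"foot end",sub(im[:,x-6,1],y1-12,y1+14,220))
cv2.imwrite("pics/w6.png",cv2.resize(c["im"][60:240,240:400],None,fx=3.3,fy=3.3,interpolation=0))
E
```

```text
[ 498.52764192 -109.06823835  152.89944086] [3.14074138e+00 2.74251848e-03 2.87612912e+00] 15.15
304 119 341 206
R 48
tape (-16.66, [[448.6, -76.8], [502.2, -92.8]]) foot (-16.32, [[448.0, -78.1], [500.8, -93.2]])
L 71
tape (-17.04, [[440.0, -108.4], [501.8, -126.9]]) foot (-16.34, [[440.1, -107.1], [501.0, -124.8]])
tape ends 119 206 foot end [np.float64(205.43636363636364)]
```

View pics/w6.png

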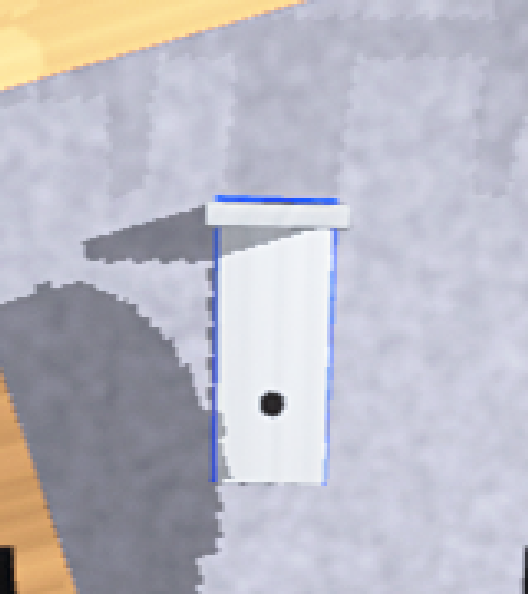

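The large bracket now measures −16.3° against the tape's −16.8°, with even blue margins of about 1 mm, which is good. I'll look at the green strip on the way to the medium bracket.

Emit:
move_arm:
  deltas:
    - [0,0,0.04,3,2.4,0,0]
    - [0,0,0.04,4,3.2,0,0]
    - [0,0,0.04,4,3.2,0,0]
    - [0,0,0.035,4,3.2,0,0]
    - [0,0,0,0,0,0,0]

```text
time_s: 15.7
ee_pos: [646.5, 12.4, 149.5]
ee_rot: [-3.141, -0.001, 3.036]
contact_force: [-1.7, -0.7, -1.4]
opening: 87.0
```

Emit:
move_arm:
  deltas:
    - [0,0,0,0,0,0,0]
    - [0,0,0,0,0,0,0]
    - [0,0,0,0,0,0,0]
    - [0,0,0,0,0,0,0]
    - [0,0,0,0,0,0,0]

```text
time_s: 16.2
ee_pos: [643.4, 8.3, 152.4]
ee_rot: [3.141, 0.0, 3.031]
contact_force: [-0.0, -0.4, 0.2]
opening: 87.3
```

```bash
cat >> h.py <<'E'
def strip(c,name,win=None):
    """edge-fitted tape: centre, L, W, yaw of each long side (long side roughly image-vertical)"""
    im=c["im"].astype(float)
    f={"blue":im[:,:,0]-im[:,:,2],"green":im[:,:,1]-im[:,:,2],"yellow":im[:,:,1]-im[:,:,0]}[name]
    m=cv2.inRange(cv2.cvtColor(c["im"],cv2.COLOR_BGR2HSV),*HS[name])
    x,y,w,h=cv2.boundingRect(contour(m)[0]); th=np.median(f[y+h//3:y+2*h//3,x+w//3:x+2*w//3])/2
    q=np.array([(v,a[0],a[-1]) for v in range(y+6,y+h-6) for a in [sub(f[v],x-6,x+w+6,th)] if len(a)>1])
    e=np.array([(v,a[0],a[-1]) for v in range(x+6,x+w-6) for a in [sub(f[:,v],y-6,y+h+6,th)] if len(a)>1])
    P=[ray(c,q[:,[i,0]],40)[:,:2] for i in(1,2)]+[ray(c,e[:,[0,i]],40)[:,:2] for i in(1,2)]
    l=[cv2.fitLine(p.astype(np.float32),cv2.DIST_HUBER,0,.01,.01).ravel() for p in P]
    dn=P[0][-1]-P[0][0]; us=[a[:2]*np.sign(a[:2]@dn) for a in l[:2]]; u=sum(us);u/=np.linalg.norm(u);n=np.array([-u[1],u[0]])
    s=[a[2:]@n for a in l[:2]];t=[a[2:]@u for a in l[2:]]
    dg=lambda v:round(float(np.degrees(np.arctan2(v[1],v[0]))),2)
    return dict(o=(u*sum(t)/2+n*sum(s)/2).round(1),yaw=dg(u),sides=[dg(v) for v in us],L=round(t[1]-t[0],1),W=round(abs(s[1]-s[0]),1),box=(x,y,w,h))
E
python3 - <<'E'
from h import *
c=cam("wrist");print(c["obs"]["ee_pos"],c["obs"]["ee_rot"],c["obs"]["time_s"])
print(strip(c,"green"))
try: print(strip(c,"yellow"))
except Exception as e: print(e)
E
```

```text
[643.3885794    8.28539804 152.38571759] [3.14136898e+00 4.83479672e-04 3.03058699e+00] 16.2
{'o': array([614.6,  14.2]), 'yaw': -5.51, 'sides': [-5.49, -5.53], 'L': np.float64(58.1), 'W': np.float64(27.6), 'box': (308, 130, 32, 65)}
{'o': array([769.6, 133.7]), 'yaw': -33.24, 'sides': [-19.0, -47.47], 'L': np.float64(4.9), 'W': np.float64(292.9), 'box': (295, 296, 332, 16)}
```

Emit:
move_arm:
  deltas:
    - [0,0,0.12,-0.8,2,0,0]
    - [0,0,0.14,-1.4,3,0,0]
    - [0,0,0.14,-1.4,3,0,0]
    - [0,0,0.14,-1.4,3,0,0]
    - [0,0,0.14,-1.4,3,0,0]

```text
time_s: 16.75
ee_pos: [579.1, 149.7, 152.1]
ee_rot: [-3.142, 0.0, -2.567]
contact_force: [0.0, 0.5, -0.6]
opening: 87.3
```

Emit:
move_arm:
  deltas:
    - [0,0,0.14,-1.4,3,0,0]
    - [0,0,0.14,-1.4,3,0,0]
    - [0,0,0.14,-1.4,3,0,0]
    - [0,0,0.14,-1.4,3,0,0]
    - [0,0,0.14,-1.4,3,0,0]

```text
time_s: 17.25
ee_pos: [509.1, 299.8, 152.2]
ee_rot: [-3.141, 0.0, -1.866]
contact_force: [0.4, -0.9, 0.1]
opening: 87.3
```

Emit:
move_arm:
  deltas:
    - [0,0,0.14,-1.4,3,-0.5,0]
    - [0,0,0.14,-1.4,3,-0.5,0]
    - [0,0,0.11,-1.4,2.8,-0.6,0]
    - [0,0,0,0,0,-0.6,0]
    - [0,0,0,0,0,0,0]

```text
time_s: 17.75
ee_pos: [467.0, 386.7, 128.9]
ee_rot: [3.14, -0.001, -1.482]
contact_force: [-0.2, -0.5, 0.4]
opening: 86.9
```

Emit:
move_arm:
  deltas:
    - [0,0,0,0,0,0,0]
    - [0,0,0,0,0,0,0]
    - [0,0,0,0,0,0,0]
    - [0,0,0,0,0,0,0]
    - [0,0,0,0,0,0,0]

```text
time_s: 18.25
ee_pos: [468.1, 386.6, 130.1]
ee_rot: [-3.141, 0.0, -1.483]
contact_force: [0.2, -0.8, 0.6]
opening: 87.1
```

```bash
python3 - <<'E'
from h import *
c=cam("wrist");print(c["obs"]["ee_pos"],c["obs"]["ee_rot"],c["obs"]["joint_pos"],c["obs"]["time_s"])
cv2.imwrite("pics/w7.png",cv2.resize(c["im"][90:250,240:400],None,fx=3.6,fy=3.6,interpolation=0))
for v in (170,190): print(bracket(c,"medium",(270,100,370,240),0,(0,0,v)))
E
```

```text
[468.11717916 386.57474299 130.08747928] [-3.14131272e+00  2.74332637e-04 -1.48254791e+00] [ 9.56655174e-01  4.32251476e-01 -1.64401338e-01  4.40638524e-05
 -9.73753267e-01 -8.68431558e-01] 18.25
{'o': array([468.5, 385.7]), 'yaw': np.float64(81.19), 'L': np.float64(55.1), 'W': np.float64(26.1), 'dev': 0.84, 'wing': array([464.6, 360.5])}
{'o': array([468.4, 385.7]), 'yaw': np.float64(81.06), 'L': np.float64(55.1), 'W': np.float64(25.9), 'dev': 1.11, 'wing': array([464.4, 360.5])}
```

View pics/w7.png

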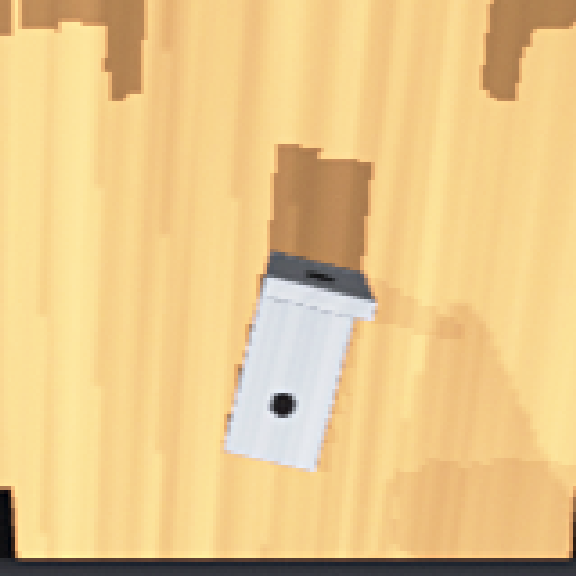

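Emit:
move_arm:
  deltas:
    - [0,0,-0.12,0,0,0,0]
    - [0,0,-0.125,0,0,0,0]
    - [0,0,0,0,0,0,0]
    - [0,0,0,0,0,0,0]
    - [0,0,0,0,0,0,0]

```text
time_s: 18.8
ee_pos: [467.8, 386.9, 129.9]
ee_rot: [-3.142, -0.0, -1.725]
contact_force: [-0.2, -0.0, -0.2]
opening: 86.7
```

Emit:
move_arm:
  deltas:
    - [0,0,0,0,0,0,0]
    - [0,0,0,0,0,0,0]
    - [0,0,0,0,0,0,0]
    - [0,0,0,0,0,0,0]
    - [0,0,0,0,0,0,0]

```text
time_s: 19.3
ee_pos: [467.8, 386.9, 129.9]
ee_rot: [3.142, -0.0, -1.727]
contact_force: [0.5, -0.2, -0.2]
opening: 87.1
```

```bash
python3 - <<'E'
from h import *
c=cam("wrist");print(c["obs"]["ee_pos"],c["obs"]["ee_rot"],c["obs"]["time_s"])
for v in (170,190): print(bracket(c,"medium",(270,100,370,240),0,(0,0,v)))
# subpixel edges via saturation
s=cv2.cvtColor(c["im"],cv2.COLOR_BGR2HSV)[:,:,1].astype(float)
q=np.array([(y,a[0],a[-1]) for y in range(180,216) for a in [sub(s[y],300,345,40)] if len(a)>=2]);
print(len(q),[(line(ray(c,q[:,[i,0]],5)[:,[1,0,2]])) for i in(1,2)])
E
```

```text
[467.80946289 386.87960992 129.85236363] [ 3.14158598e+00 -9.27405727e-06 -1.72666246e+00] 19.3
{'o': array([468.8, 385.9]), 'yaw': np.float64(81.0), 'L': np.float64(55.8), 'W': np.float64(26.1), 'dev': 1.23, 'wing': array([464.8, 360.8])}
{'o': array([468.7, 385.9]), 'yaw': np.float64(80.74), 'L': np.float64(55.8), 'W': np.float64(26.0), 'dev': 1.76, 'wing': array([464.6, 360.8])}
36 [(8.51, [[373.6, 479.6], [408.1, 484.7]]), (8.44, [[377.6, 454.5], [412.1, 459.6]])]
```

Emit:
move_arm:
  deltas:
    - [0,0,0.007,-0.15,-1.3,-1,0]
    - [0,0,0,-0.15,-1.32,-2,0]
    - [0,0,0,0,0,-3,0]
    - [0,0,0,0,0,-2,0]
    - [0,0,0,0,0,-1.4,0]

```text
time_s: 19.85
ee_pos: [464.3, 359.9, 34.3]
ee_rot: [3.14, -0.002, -1.72]
contact_force: [0.4, -0.6, 0.6]
opening: 86.8
```

Emit:
move_arm:
  deltas:
    - [0,0,0,0,0,-1,0]
    - [0,0,0,0,0,-1,0]
    - [0,0,0,0,0,0,80]
    - [0,0,0,0,0,0,120]
    - [0,0,0,0,0,0,120]

```text
time_s: 20.35
ee_pos: [465.2, 361.2, 16.6]
ee_rot: [-3.141, 0.001, -1.72]
contact_force: [0.0, 0.3, 0.8]
opening: 70.1
```

Emit:
move_arm:
  deltas:
    - [0,0,0,0,0,0,120]
    - [0,0,0,0,0,0,120]
    - [0,0,0,0,0,0,120]
    - [0,0,0,0,0,0,120]
    - [0,0,0,0,0,0,120]

```text
time_s: 20.85
ee_pos: [464.8, 360.7, 15.9]
ee_rot: [-3.142, 0.0, -1.72]
contact_force: [0.5, 0.7, 0.2]
opening: 46.6
```

Emit:
move_arm:
  deltas:
    - [0,0,0,0,0,0,160]
    - [0,0,0,0,0,0,180]
    - [0,0,0,0,0,0,200]
    - [0,0,0,0,0,0,255]
    - [0,0,0,0,0,0,255]

```text
time_s: 21.35
ee_pos: [464.8, 360.7, 15.8]
ee_rot: [3.142, -0.0, -1.72]
contact_force: [-0.6, 0.4, -0.8]
opening: 25.4
```

Emit:
move_arm:
  deltas:
    - [0,0,0,0,0,0,255]
    - [0,0,0,0,0,0,255]
    - [0,0,0,0,0,0.5,255]
    - [0,0,0,0,0,2,255]
    - [0,0,0,0,0,3,255]

```text
time_s: 21.85
ee_pos: [463.7, 359.4, 69.8]
ee_rot: [3.139, -0.004, -1.72]
contact_force: [0.1, 0.7, -1.3]
opening: 25.0
```

Emit:
move_arm:
  deltas:
    - [0,0,-0.06,0.4,-1.5,3,255]
    - [0,0,-0.13,1,-3,2,255]
    - [0,0,-0.14,1.1,-3.1,0,255]
    - [0,0,-0.14,1.1,-3.1,0,255]
    - [0,0,-0.14,1.1,-3.1,0,255]

```text
time_s: 22.35
ee_pos: [511.9, 221.5, 121.4]
ee_rot: [3.142, 0.001, -2.335]
contact_force: [0.2, 0.2, -0.8]
opening: 25.2
```

Emit:
move_arm:
  deltas:
    - [0,0,-0.14,1.1,-3.1,0,255]
    - [0,0,-0.14,1.1,-3.1,0,255]
    - [0,0,-0.14,1.1,-3.1,0,255]
    - [0,0,-0.14,1.1,-3.1,0,255]
    - [0,0,-0.14,1.1,-3.1,0,255]

```text
time_s: 22.85
ee_pos: [566.9, 66.3, 121.1]
ee_rot: [3.142, -0.0, -3.036]
contact_force: [1.3, 0.1, -1.9]
opening: 25.2
```

Emit:
move_arm:
  deltas:
    - [0,0,-0.14,1.1,-3.0,0,255]
    - [0,0,-0.068,1.1,-2.1,-1,255]
    - [0,0,0,0,0,-2,255]
    - [0,0,0,0,0,-1,255]
    - [0,0,0,0,0,0,255]

```text
time_s: 23.35
ee_pos: [587.3, 16.4, 79.2]
ee_rot: [-3.14, -0.004, 3.045]
contact_force: [-0.2, -1.1, -1.0]
opening: 25.3
```

Emit:
move_arm:
  deltas:
    - [0,0,0,0,0,0,255]
    - [0,0,0,0,0,0,255]
    - [0,0,0,0,0,0,255]
    - [0,0,0,0,0,0,255]
    - [0,0,0,0,0,0,255]

```text
time_s: 23.85
ee_pos: [588.9, 16.9, 81.2]
ee_rot: [3.141, 0.001, 3.046]
contact_force: [0.4, -0.4, -0.7]
opening: 25.3
```

Emit:
move_arm:
  deltas:
    - [0,0,0,0.03,-0.03,-0.8,255]
    - [0,0,0,0,0,-0.8,255]
    - [0,0,0,0,0,-0.5,255]
    - [0,0,0,0,0,-0.2,255]
    - [0,0,0,0,0,0,255]

```text
time_s: 24.35
ee_pos: [588.8, 16.3, 57.2]
ee_rot: [-3.141, -0.001, 3.045]
contact_force: [-0.3, -0.1, -0.4]
opening: 25.0
```

Emit:
move_arm:
  deltas:
    - [0,0,0,0,0,0,255]
    - [0,0,0,0,0,0,255]
    - [0,0,0,0,0,0,255]
    - [0,0,0,0,0,0,255]
    - [0,0,0,0,0,0,255]

```text
time_s: 24.85
ee_pos: [589.2, 16.4, 58.0]
ee_rot: [3.141, 0.0, 3.045]
contact_force: [-0.3, -0.6, -1.0]
opening: 25.0
```

Emit:
move_arm:
  deltas:
    - [0,0,0,0,0,-0.1,255]
    - [0,0,0,0,0,-0.08,255]
    - [0,0,0,0,0,0,255]
    - [0,0,0,0,0,-0.04,255]
    - [0,0,0,0,0,0,255]

```text
time_s: 25.35
ee_pos: [589.1, 16.4, 55.8]
ee_rot: [-3.142, 0.0, 3.045]
contact_force: [-1.5, -1.0, 0.7]
opening: 25.5
```

Emit:
move_arm:
  deltas:
    - [0,0,0,0,0,0,220]
    - [0,0,0,0,0,0,190]
    - [0,0,0,0,0,0,160]
    - [0,0,0,0,0,0,120]
    - [0,0,0,0,0,0,60]

```text
time_s: 25.85
ee_pos: [589.3, 16.4, 55.7]
ee_rot: [3.141, 0.0, 3.045]
contact_force: [-0.4, 0.3, 0.6]
opening: 40.7
```

Emit:
move_arm:
  deltas:
    - [0,0,0,0,0,0,0]
    - [0,0,0,0,0,0,0]
    - [0,0,0,0,0,1,0]
    - [0,0,0,0,0,3,0]
    - [0,0,0,0,0,3,0]

```text
time_s: 26.35
ee_pos: [588.8, 16.2, 126.6]
ee_rot: [-3.141, -0.001, 3.046]
contact_force: [-0.3, 0.5, 0.4]
opening: 80.1
```

Emit:
move_arm:
  deltas:
    - [0,0,0,2.5,-0.3,2.7,0]
    - [0,0,0,2.5,-0.3,0,0]
    - [0,0,0,0,0,0,0]
    - [0,0,0,0,0,0,0]
    - [0,0,0,0,0,0,0]

```text
time_s: 26.85
ee_pos: [638.1, 10.3, 152.3]
ee_rot: [-3.141, -0.002, 3.045]
contact_force: [0.3, -0.5, -0.6]
opening: 86.8
```

```bash
cat > chk.py <<'E'
from h import *
def check(name,zt,win,pic):
    c=cam("wrist");im=c["im"].astype(float);print(c["obs"]["ee_pos"].round(1),c["obs"]["ee_rot"].round(3),c["obs"]["time_s"])
    f={"green":im[:,:,1]-im[:,:,2],"yellow":im[:,:,1]-im[:,:,0]}[name]
    x0,y0,x1,y1=win; th=60
    S=np.argwhere(f[y0:y1,x0:x1]>th)[:,::-1]+[x0,y0];x0,y0=S.min(0);x1,y1=S.max(0);print("box",x0,y0,x1,y1);xm=(x0+x1)//2
    for nm,a,b,i,j in(("R",xm,x1+5,2,1),("L",x0-5,xm,1,2)):
        q=[(y,*sub(f[y],a,b,th)) for y in range(y0+10,y1-2)];q=[v for v in q if len(v)==3];q=np.array(q);print(nm,len(q))
        if len(q)>5: print("tape",line(ray(c,q[:,[i,0]],40)),"foot",line(ray(c,q[:,[j,0]],40+zt)),"gap",((q[:,2]-q[:,1])*.9).round(1)[[0,-1]])
    for x in(xm-7,xm+7): print("end col",x,"tape cross",np.round(sub(f[:,x],y0-5,y1+5,th),1),im[y1-8:y1+6,x,1])
    cv2.imwrite(pic,cv2.resize(c["im"][90:230,250:390],None,fx=4,fy=4,interpolation=0))
E
python3 -c "
from chk import *
check('green',5,(285,95,365,215),'pics/w8.png')"
```

```text
[638.1  10.3 152.3] [-3.141e+00 -2.000e-03  3.045e+00] 26.85
box 307 136 339 200
R 50
tape (-5.41, [[597.3, 30.1], [642.0, 26.1]]) foot (-5.02, [[596.7, 28.5], [640.6, 24.5]]) gap [1.4 1.4]
L 0
end col 316 tape cross [135.7 138. ] [238. 238. 238. 238. 238. 238. 238. 239. 233. 207. 203. 201. 199. 198.]
end col 330 tape cross [135.7 137.9] [240. 240. 239. 240. 239. 239. 239. 240. 234. 199. 196. 196. 197. 197.]
```

View pics/w8.png

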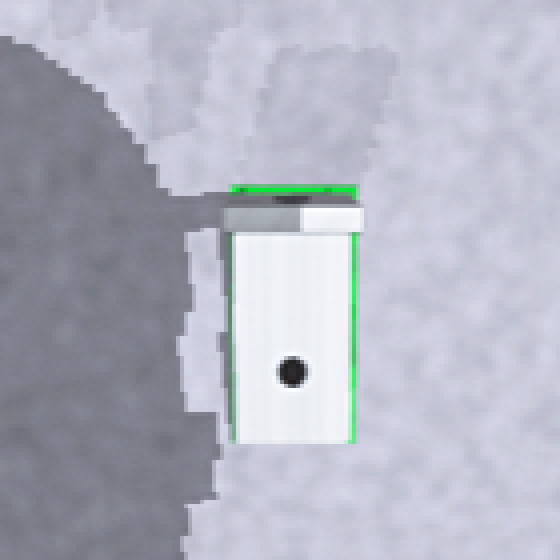

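The medium bracket is within about 0.5 mm and 0.4° of the green strip, so it's done. Next is the small one.

Emit:
move_arm:
  deltas:
    - [0,0,-0.04,-1.4,-1.9,0,0]
    - [0,0,-0.05,-2.5,-3.0,0,0]
    - [0,0,-0.05,-2.5,-3.0,0,0]
    - [0,0,-0.05,-2.5,-3.0,0,0]
    - [0,0,-0.05,-2.5,-3.0,0,0]

```text
time_s: 27.4
ee_pos: [523.2, -129.4, 152.6]
ee_rot: [-3.141, -0.001, 2.804]
contact_force: [1.0, 0.3, -0.1]
opening: 87.0
```

Emit:
move_arm:
  deltas:
    - [0,0,-0.05,-2.5,-3.0,0,0]
    - [0,0,-0.05,-2.5,-3.0,0,0]
    - [0,0,-0.05,-2.5,-3.0,0,0]
    - [0,0,-0.04,-2.5,-3.0,-1,0]
    - [0,0,0,-2,-3,-1.2,0]

```text
time_s: 27.9
ee_pos: [403.4, -279.3, 131.1]
ee_rot: [3.141, 0.001, 2.615]
contact_force: [0.4, 0.3, 0.7]
opening: 87.1
```

Emit:
move_arm:
  deltas:
    - [0,0,0,0,0,0,0]
    - [0,0,0,0,0,0,0]
    - [0,0,0,0,0,0,0]
    - [0,0,0,0,0,0,0]
    - [0,0,0,0,0,0,0]

```text
time_s: 28.4
ee_pos: [405.9, -278.0, 130.9]
ee_rot: [3.141, 0.001, 2.617]
contact_force: [-0.5, 0.8, -0.3]
opening: 87.2
```

```bash
cat >> h.py <<'E'
def foot(c,name,win,th=40):
    """sub-pixel foot edges by saturation; foot image-down of wing, on the table"""
    L,W,t,H=DIM[name]; s=cv2.cvtColor(c["im"],cv2.COLOR_BGR2HSV)[:,:,1].astype(float); x0,y0,x1,y1=win
    q=np.array([(y,a[0],a[-1]) for y in range(y0,y1) for a in [sub(s[y],x0,x1,th)] if len(a)>=2])
    xm=int(np.median(q[:,1:])); e=np.array([(x,a[-1]) for x in range(xm-5,xm+6) for a in [sub(s[:,x],y1-6,y1+40,th)] if len(a)])
    P=[ray(c,q[:,[i,0]],t)[:,:2] for i in(1,2)]; l=[cv2.fitLine(p.astype(np.float32),cv2.DIST_HUBER,0,.01,.01).ravel() for p in P]
    dn=P[0][-1]-P[0][0]; us=[a[:2]*np.sign(a[:2]@dn) for a in l]; u=sum(us);u/=np.linalg.norm(u);n=np.array([-u[1],u[0]])
    s=[a[2:]@n for a in l]; E=np.median(ray(c,e[e[:,1]==e[:,1]],t)[:,:2]@u); o=u*(E-L/2)+n*sum(s)/2
    dg=lambda v:round(float(np.degrees(np.arctan2(v[1],v[0]))),2)
    return dict(o=o.round(1),yaw=dg(u),sides=[dg(v) for v in us],W=round(abs(s[1]-s[0]),1),wing=(o-u*(L/2-t/2)).round(1),end=e[::5])
E
python3 - <<'E'
from h import *
c=cam("wrist");print(c["obs"]["ee_pos"],c["obs"]["ee_rot"],c["obs"]["time_s"])
k=bracket(c,"small",(285,140,360,230),0);print(k)
f=cv2.inRange(cv2.cvtColor(c["im"],cv2.COLOR_BGR2HSV),(0,0,170),(180,45,255))[140:230,285:360]
x,y,w,h=cv2.boundingRect(contour(f)[0]);x+=285;y+=140;print(x,y,w,h)
print(foot(c,"small",(x-5,y+h//3,x+w+5,y+h-4)))
E
```

```text
[ 405.85382194 -277.98044278  130.94795339] [3.14142380e+00 7.18450677e-04 2.61705197e+00] 28.4
{'o': array([ 408. , -280.5]), 'yaw': np.float64(-30.12), 'L': np.float64(39.8), 'W': np.float64(20.5), 'dev': 0.96, 'wing': array([ 392.5, -271.5])}
309 179 24 35
{'o': array([ 438.3, -298.6]), 'yaw': -30.81, 'sides': [-30.79, -30.83], 'W': np.float64(20.0), 'wing': array([ 422.9, -289.3]), 'end': array([[314.        , 246.64102564],
       [319.        , 246.72972973],
       [324.        , 246.88888889]])}
```

Emit:
move_arm:
  deltas:
    - [0,0,-0.013,-0.7,0.3,-2,0]
    - [0,0,0,-0.63,0.37,-3,0]
    - [0,0,0,0,0,-3,0]
    - [0,0,0,0,0,-2,0]
    - [0,0,0,0,0,-0.8,0]

```text
time_s: 28.95
ee_pos: [390.9, -271.2, 20.9]
ee_rot: [-3.141, -0.003, 2.603]
contact_force: [-0.2, -0.2, -0.1]
opening: 86.8
```

Emit:
move_arm:
  deltas:
    - [0,0,0,0,0,0,0]
    - [0,0,0,0,0,-0.7,80]
    - [0,0,0,0,0,-0.5,120]
    - [0,0,0,0,0,0,140]
    - [0,0,0,0,0,0,140]

```text
time_s: 29.45
ee_pos: [392.0, -272.0, 11.0]
ee_rot: [3.141, 0.001, 2.602]
contact_force: [0.3, -0.9, 0.7]
opening: 62.7
```

Emit:
move_arm:
  deltas:
    - [0,0,0,0,0,0,140]
    - [0,0,0,0,0,0,140]
    - [0,0,0,0,0,0,140]
    - [0,0,0,0,0,0,140]
    - [0,0,0,0,0,0,140]

```text
time_s: 29.95
ee_pos: [391.9, -271.9, 10.7]
ee_rot: [3.142, 0.0, 2.602]
contact_force: [0.3, 0.5, 0.0]
opening: 39.7
```

Emit:
move_arm:
  deltas:
    - [0,0,0,0.06,0.05,-0.25,140]
    - [0,0,0,0,0,0,140]
    - [0,0,0,0,0,0,160]
    - [0,0,0,0,0,0,180]
    - [0,0,0,0,0,0,200]

```text
time_s: 30.45
ee_pos: [392.4, -271.4, 8.2]
ee_rot: [3.142, 0.0, 2.602]
contact_force: [0.8, 0.6, 0.2]
opening: 24.7
```

Emit:
move_arm:
  deltas:
    - [0,0,0,0,0,0,220]
    - [0,0,0,0,0,0,255]
    - [0,0,0,0,0,0,255]
    - [0,0,0,0,0,0,255]
    - [0,0,0,0,0,0,255]

```text
time_s: 30.95
ee_pos: [392.4, -271.4, 8.2]
ee_rot: [3.142, 0.0, 2.602]
contact_force: [0.2, -0.5, 0.1]
opening: 19.0
```

Emit:
move_arm:
  deltas:
    - [0,0,0,0,0,0.5,255]
    - [0,0,0,0,0,2.5,255]
    - [0,0,0,0,0,4,255]
    - [0,0,0,0,0,4,255]
    - [0,0,0,0.8,2,3.2,255]

```text
time_s: 31.45
ee_pos: [400.3, -252.3, 152.7]
ee_rot: [3.141, 0.002, 2.6]
contact_force: [-0.1, -0.2, -0.8]
opening: 18.7
```

Emit:
move_arm:
  deltas:
    - [0,0,0.03,1.5,4,0,255]
    - [0,0,0.04,1.6,4.3,0,255]
    - [0,0,0.04,1.6,4.3,0,255]
    - [0,0,0.04,1.6,4.3,0,255]
    - [0,0,0.04,1.6,4.3,0,255]

```text
time_s: 31.95
ee_pos: [479.5, -37.6, 150.7]
ee_rot: [3.141, 0.0, 2.794]
contact_force: [1.4, 0.3, -0.8]
opening: 19.1
```

Emit:
move_arm:
  deltas:
    - [0,0,0.04,1.6,4.3,0,255]
    - [0,0,0.03,1.6,4.3,0,255]
    - [0,0,0,1.3,3.4,0,255]
    - [0,0,0,0,0,0,255]
    - [0,0,0,0,0,0,255]

```text
time_s: 32.45
ee_pos: [524.0, 81.1, 149.9]
ee_rot: [-3.141, -0.001, 2.864]
contact_force: [-0.4, 0.2, -0.7]
opening: 18.8
```

Emit:
move_arm:
  deltas:
    - [0,0,0,0,0,0,255]
    - [0,0,0,0,0,0,255]
    - [0,0,0,0,0,0,255]
    - [0,0,0,0,0,0,255]
    - [0,0,0,0,0,0,255]

```text
time_s: 32.95
ee_pos: [524.4, 80.2, 150.3]
ee_rot: [3.141, 0.0, 2.862]
contact_force: [0.3, 0.1, -0.3]
opening: 19.3
```

```bash
python3 - <<'E'
from h import *
c=cam("wrist");print(c["obs"]["ee_pos"],c["obs"]["ee_rot"],c["obs"]["time_s"])
c["im"][215:]=0
print(strip(c,"yellow"))
E
```

```text
[524.35592601  80.15010449 150.27506098] [3.14148004e+00 1.09507421e-04 2.86165616e+00] 32.95
{'o': array([490.6,  90. ]), 'yaw': -15.84, 'sides': [-15.7, -15.99], 'L': np.float64(42.2), 'W': np.float64(22.0), 'box': (309, 132, 26, 48)}
```

Emit:
move_arm:
  deltas:
    - [0,0,0.002,-2.5,0.7,0,255]
    - [0,0,0,-2.6,0.77,-1.5,255]
    - [0,0,0,0,0,-2.5,255]
    - [0,0,0,0,0,-2.5,255]
    - [0,0,0,0,0,-1.5,255]

```text
time_s: 33.5
ee_pos: [472.5, 95.0, 68.8]
ee_rot: [-3.14, -0.001, 2.865]
contact_force: [0.1, 0.2, -0.5]
opening: 19.0
```

Emit:
move_arm:
  deltas:
    - [0,0,0,0,0,-0.9,255]
    - [0,0,0,0,0,0,255]
    - [0,0,0,0,0,0,255]
    - [0,0,0,0,0,0,255]
    - [0,0,0,0,0,0,255]

```text
time_s: 34.0
ee_pos: [473.9, 95.5, 61.9]
ee_rot: [3.14, 0.001, 2.864]
contact_force: [-0.1, 0.6, -0.2]
opening: 19.2
```

Emit:
move_arm:
  deltas:
    - [0,0,0,0,0,0,255]
    - [0,0,0,0,0,0,255]
    - [0,0,0,0,0,0,255]
    - [0,0,0,0,0,0,255]
    - [0,0,0,0,0,0,255]

```text
time_s: 34.5
ee_pos: [473.4, 95.3, 61.2]
ee_rot: [3.142, 0.0, 2.864]
contact_force: [-0.5, -0.6, -1.1]
opening: 18.7
```

Emit:
move_arm:
  deltas:
    - [0,0,0,-0.01,-0.04,-0.5,255]
    - [0,0,0,0,0,-0.4,255]
    - [0,0,0,0,0,-0.2,255]
    - [0,0,0,0,0,0,255]
    - [0,0,0,0,0,0,255]

```text
time_s: 35.0
ee_pos: [473.3, 94.9, 50.0]
ee_rot: [-3.141, -0.0, 2.864]
contact_force: [-0.6, -0.1, -0.3]
opening: 18.8
```

Emit:
move_arm:
  deltas:
    - [0,0,0,0,0,0,255]
    - [0,0,0,0,0,0,255]
    - [0,0,0,0,0,-0.1,255]
    - [0,0,0,0,0,-0.08,255]
    - [0,0,0,0,0,0,255]

```text
time_s: 35.5
ee_pos: [473.2, 94.9, 48.3]
ee_rot: [-3.141, -0.0, 2.864]
contact_force: [-0.6, 0.9, -0.6]
opening: 19.1
```

Emit:
move_arm:
  deltas:
    - [0,0,0,0,0,-0.03,255]
    - [0,0,0,0,0,0,255]
    - [0,0,0,0,0,0,225]
    - [0,0,0,0,0,0,200]
    - [0,0,0,0,0,0,170]

```text
time_s: 36.0
ee_pos: [473.4, 94.9, 48.1]
ee_rot: [3.141, 0.0, 2.864]
contact_force: [-0.4, 0.4, -0.7]
opening: 22.2
```

Emit:
move_arm:
  deltas:
    - [0,0,0,0,0,0,130]
    - [0,0,0,0,0,0,80]
    - [0,0,0,0,0,0,0]
    - [0,0,0,0,0,0,0]
    - [0,0,0,0,0,0,0]

```text
time_s: 36.5
ee_pos: [473.3, 94.9, 48.0]
ee_rot: [3.142, 0.0, 2.864]
contact_force: [-0.0, 1.3, -0.5]
opening: 59.2
```

Emit:
move_arm:
  deltas:
    - [0,0,0,0,0,1,0]
    - [0,0,0,0,0,3,0]
    - [0,0,0,0,0,4,0]
    - [0,0,0,2.5,-0.7,2,0]
    - [0,0,0,2.5,-0.7,0,0]

```text
time_s: 37.0
ee_pos: [526.1, 81.7, 153.3]
ee_rot: [3.136, 0.008, 2.866]
contact_force: [1.2, 0.3, 1.2]
opening: 86.3
```

Emit:
move_arm:
  deltas:
    - [0,0,0,0,0,0,0]
    - [0,0,0,0,0,0,0]
    - [0,0,0,0,0,0,0]
    - [0,0,0,0,0,0,0]
    - [0,0,0,0,0,0,0]

```text
time_s: 37.5
ee_pos: [522.7, 81.0, 148.0]
ee_rot: [-3.141, -0.0, 2.865]
contact_force: [0.7, -0.4, 0.3]
opening: 87.5
```

```bash
python3 -c "
from chk import *
check('yellow',4,(285,95,365,210),'pics/w9.png')
c=cam('side');cv2.imwrite('pics/side9.png',c['im'])"
```

```text
[522.7  81.  148. ] [-3.141 -0.     2.865] 37.5
box 308 134 334 182
R 36
tape (-16.53, [[481.5, 104.7], [511.2, 95.9]]) foot (-15.6, [[480.6, 102.7], [510.0, 94.5]]) gap [2.1 1.5]
L 36
tape (-16.8, [[475.3, 82.8], [505.0, 73.9]]) foot (-15.75, [[475.3, 83.8], [504.6, 75.5]]) gap [0.9 1.3]
end col 314 tape cross [133.9 135.8 181.5 182.5] [235. 236. 235. 235. 235. 234. 236. 237. 235. 200. 198. 199. 201. 200.]
end col 328 tape cross [134.3 135.8 181.5 182.5] [239. 238. 239. 238. 239. 238. 239. 240. 205. 192. 197. 198. 200. 197.]
```

View pics/w9.png

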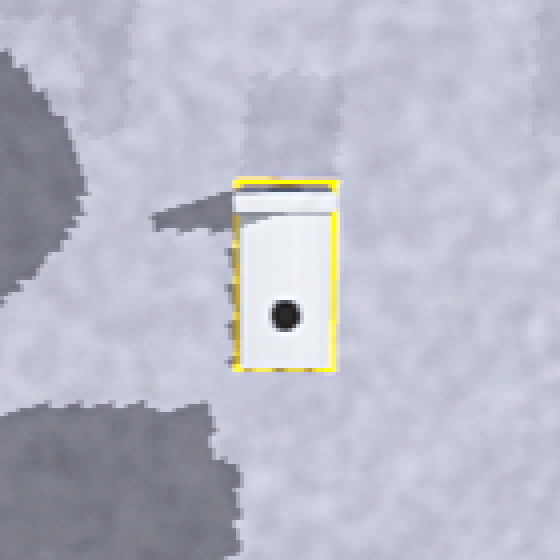

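View pics/side9.png

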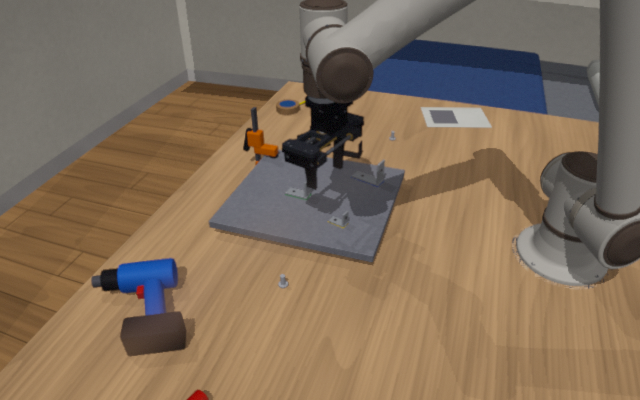

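Emit:
move_arm:
  deltas:
    - [0,0,0,0,0,3,0]
    - [0,0,0,0,0,3,0]
    - [0,0,0,-1,-3,2,0]
    - [0,0,0,-2,-4.5,0,0]
    - [0,0,0,-2,-4.5,0,0]

```text
time_s: 38.1
ee_pos: [472.9, -39.8, 228.8]
ee_rot: [3.141, 0.001, 2.866]
contact_force: [1.4, -0.4, -0.0]
opening: 87.1
```

Emit:
move_arm:
  deltas:
    - [0,0,0,-2,-4.5,0,0]
    - [0,0,0,-2,-4.5,0,0]
    - [0,0,0,-2,-4.5,0,0]
    - [0,0,0,-1,-4.5,0,0]
    - [0,0,0,0,-4.5,0,0]

```text
time_s: 38.6
ee_pos: [401.6, -265.5, 228.7]
ee_rot: [3.141, 0.001, 2.865]
contact_force: [1.6, -0.1, 1.0]
opening: 86.9
```

Emit:
move_arm:
  deltas:
    - [0,0,0,0,-4.5,0,0]
    - [0,0,0,0,-4.5,0,0]
    - [0,0,0,0,-4,0,0]
    - [0,0,0,0,0,0,0]
    - [0,0,0,0,0,0,0]

```text
time_s: 39.1
ee_pos: [402.8, -394.6, 227.3]
ee_rot: [3.141, -0.001, 2.862]
contact_force: [-0.2, 0.4, 0.1]
opening: 86.9
```

```bash
python3 - <<'E'
from h import *
c=cam("top");print(c["obs"]["ee_pos"],c["obs"]["contact_force"],c["obs"]["time_s"])
a=cv2.imread("pics/top0.png")[90:290,130:510];b=c["im"][90:290,130:510]
cv2.imwrite("pics/top9.png",np.vstack([cv2.resize(a,(570,300)),cv2.resize(b,(570,300))]))
E
```

```text
[ 402.75060585 -394.60416147  227.26372052] [-0.17317671  0.44113324  0.05002095] 39.1
```

View pics/top9.png

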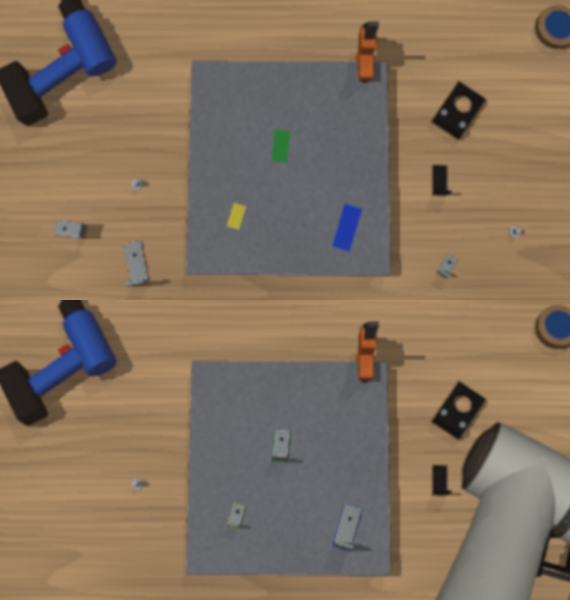

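The before-and-after view shows all three brackets standing on their strips. The jig, black bracket and left peg haven't moved. The right peg is hidden behind the arm here, but it was in place in the last side view. I'll hand the job in.

```bash
python3 -c "
from bench import order,r
print(order.close_job(), r.get_obs()['time_s'])"
```

```text
the job is handed in; nothing more can be done
the job is handed in; nothing more can be done
```

The three steel brackets are standing wing up on their strips, placed in the order asked: large on blue, medium on green, small on yellow. I handed the job in at about 39 s of the 83 s allowed, with the arm clear of everything.

| Bracket | Position error | Angle error | Note |
|---|---|---|---|
| Large (blue) | well under 1 mm | about 0.5° | First landed 2.2° off; I regripped it and turned it |
| Medium (green) | about 0.5 mm | 0.4° | One pass |
| Small (yellow) | about 0.3 mm sideways | about 0.2° to 1° | One pass |

- **Small bracket angle:** my two measurements of the yellow strip's angle disagreed, −15.8° before placing and about −16.6° after, so its angle error is uncertain.
- **Medium bracket fit:** only the right edge gave a usable measurement. The left gap was judged by eye from the picture.
- **Objects not to move:** the before-and-after top view shows the jig, the black bracket and the left peg where they were. The arm hid the right peg in that last view; the side view just before it showed the peg still standing in place.

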